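# Dispense the blue tape roll from the craft carousel

## Task

On the craft table, turn the tape carousel by its black pins until the compartment with the blue tape roll sits squarely at the orange spout, with the carousel level. Then swing the red lever towards the spout all the way to its stop so that the carousel tips and the blue roll slides out into the yellow tray, and let the carousel go back level, leaving only the blue roll in the tray and the others in their compartments. Do not touch any tape roll with the robot, and do not knock the pencil cup, glue bottle or notebook.

Things in the scene. Friction and masses are not known exactly. Their poses are not given: they have to be found in the camera images.
- stand: The carousel's white stand, fixed to the table: base plate 300 x 200 x 10 mm, two posts, and the yellow catch tray. Origin: on the table below the middle of the carousel. x: towards the red lever (away from the robot, within 0.3 rad); -y: towards the spout and tray; z up. The drum tips about the stand's x direction, on an axis 115 mm above the table.
- tray (a point): Centre of the inner floor of the yellow tray, 195 mm from the stand's origin on the spout (-y) side, 6 mm above the table; axes as the stand's. The tray measures 142 (x) by 182 (y) mm inside; its walls stand 36 mm above its floor, but only 10 mm on the side next to the carousel.
- tip (a joint): Tipping angle of the whole drum (rim wall, spout, wheel and red lever move as one). 0 = level, its rest; 0.62 = stop, spout side down. A spring pulls it back to 0: at the lever's grip it takes about 4 N to start and 8 N at the stop, somewhat more when pushed fast; let go, it swings back to level in under a second.
- lever_grip (a point): Middle of the red lever's grip: a round bar 46 mm long along the stand's x, 16 mm thick, level 240 mm above the table, 140 mm from the wheel's axis in +x. It swings with the drum in a 125 mm arc about the tipping axis: pushed from its +y side towards -y, it moves 73 mm in -y and comes down 23 mm by tip 0.62. The flat lever arm (18 mm wide) hangs below the bar's outer end.
- seat (a point): The place in the drum right behind the spout's mouth where the centre of a roll stands when its compartment is at the spout: 78 mm from the wheel's axis in -y, at half the roll's height; axes as the stand's when level. The spout is an orange chute, 92 mm wide, reaching 156 mm from the axis; the white rim wall has its only gap there.
- wheel (a joint): Turn of the grey and white wheel, counter-clockwise from above positive, no stops, it stays where it is left (stiff: about 1.4 N at a pin). At 0 (and every multiple of 2 pi / 5 = 72 degrees) one compartment is exactly at the spout; the starting one there is empty.
- wheel_top (a point): Top centre of the wheel's grey hub, 153 mm above the table when level; axes turn with the wheel. Wheel: five equal compartments, open above, between the hub (radius 38 mm) and the rim wall (inner radius 119 mm); floor at 125 mm, dividers (4 mm thick) and rim up to 153 mm above the table. Compartments point -90 (empty), -18, 54, 126, 198 degrees counter-clockwise from the point's +x.
- pin (a point): Top centre of one of the five equal upright black push pins, 185 mm above the table when level. Pins are 12 mm thick, stand on the dividers, 90 mm from the wheel's axis, and rise 32 mm above the divider. In the wheel's axes they stand at -54 (this one), 18, 90, 162 and 234 degrees, counter-clockwise from +x.
- roll_blue: The blue tape roll, 60 mm outer and about 40 mm inner diameter, 20 mm high, lying flat in one of the compartments; origin at its centre. The rolls are smooth and slide easily once the drum is tipped.
- roll_red: The red tape roll, same size, flat in another compartment; origin at its centre. It stays there.
- roll_green: The green tape roll, same size, flat in another compartment; origin at its centre. It stays there.
- roll_yellow: The yellow tape roll, same size, flat in another compartment; origin at its centre. It stays there.
- pencil_cup: Green pencil cup, 76 mm in diameter, 100 mm high, pencils up to 140 mm, beside the tray on the far side; origin at the centre of its foot. Leave it.
- glue_bottle: White glue bottle with orange cap, 48 mm in diameter, 120 mm high, behind the carousel, on the lever's side; origin at the centre of its foot. Leave it.
- notebook: Green notebook, 148 x 105 x 14 mm, flat on the table behind the carousel (opposite the spout); origin at the centre of its underside. Leave it.
Mind the look-alikes: they are no part of the job. Of the things that look like the roll_blue, the smallest one is meant.

How it is judged:
By the outcome, as a careful person would: the job done as asked, in the order asked, and still so for the second after the job is handed in, with the robot touching nothing.
It also fails if it takes over 67 s, if anything falls off the work surface, if the arm or the gripper's body presses on something with over 40 N, if the wrist force passes 120 N, or if a joint passes its speed limit or range.

## Robot

A 6-joint arm with a two-finger parallel gripper is mounted at the origin on the work surface. World frame = base frame: x ahead of the robot, y to its left, z up, the work surface at z = 0. Lengths are in mm, angles in rad, forces in N, time in s.
With the tool pointing down it reaches from about 250 to 800 mm from the base axis. Payload 8.5 kg.
Tool frame: the origin (TCP) lies on the centre line of the jaws, within the pads' length; the fingertips stand 8 mm ahead of it and the grasp point (between the pads) lies 11 mm behind it; z points along the fingers, y is the line along which they close (so a half turn about z gives the same grasp; the last joint's range is limited). The gripper opens to 85 mm and grips with 20 to 120 N. Pads are 22 mm wide; open, the fingers measure 114 mm over their backs; the gripper's body (76 mm by 85 mm) begins 54 mm behind the grasp point. The pads swing forward as they close: fully open they stand 13 mm farther back than shut.
Start: joints at [-1.244, 0.238, -0.013, 1.319, 0, 1.571], TCP at [168.517, -497.174, 239.276] pointing down, gripper open.
Joint ranges: [-2.66, 2.66], [-1.03, 1.9], [-1.14, 1.46], [-1.82, 2.27], [-1.45, 1.34], [-3.14, 3.14]. Speed limits (rad/s): [2.22, 2.22, 2.79, 3.14, 3.14, 3.14].

## Interface

Orientations are given as a unit quaternion [x, y, z, w].
In Python, from station import robot, grab_frame gives the robot as it stands.
- The arm moves only by the tool carry_out, never from a script. Its argument "rows" is a list that holds one entry, the list of rows, each a list of 7 numbers: the closure, from 0 (fully open) to 1 (shut), then the shift along the tool's x, y, z each as a share of 100 mm, from -1 to 1, then the turn, a rotation vector about the tool's x, y, z each as a share of 360 degrees, from -1 to 1. In form: [[[fingers, x, y, z, rx, ry, rz], ...]]. A call has 1 to 10 rows; each row is the pose to reach, as a shift and turn from the pose commanded when the call began, along the tool's axes at that moment, turning the shorter way round; what a row does not reach only later rows make up. A row lasts 1/12 s, in which the tool goes at most 41.7 mm and 7.16 degrees, less where a joint would pass 70% of its speed; a pose out of reach is approached as far as the arm can. A call with a number of a shift or a turn outside -1 to 1 is refused whole. A call with a gripper value outside its range is refused whole. The fingers move at their own pace and stop on an object; the grip force is fixed at half the most. Time passes only in rows, so rows that repeat a pose let the fingers close. It gives the time, the measured TCP pose, the force, the opening and the grip force at its end, in the units of the state.
- robot.get_obs(): the state, without advancing time (a new reading comes with each control period).
- grab_frame(name): name is "scene" or "top" or "wrist"; returns a dict with "image" (480x640x3 uint8, red, green, blue), "fovy" (degrees; the focal length in pixels is half the picture's height over the tangent of half this angle, whatever the lens; pixels are square), "cx", "cy" (the principal point, pixels), "R" (3x3) and "t" (3): a world point X has camera coordinates R X + t; the wrist camera has in their place "T_tool_cam" (4x4, takes a point from camera to tool coordinates, whose origin is the TCP and whose axes are the flange's). Camera axes: x right, y down, z forward; pixel columns grow to the right and rows downward; lengths in mm; the calibration is good to about 2 mm. A picture is of the moment at which its call begins: read the wrist's pose just before it. There is no depth.
- robot.job_done(): hands the job in; it is judged then, once.
The state is a dict: "t": time; "joints": joint angles; "dq": joint speeds; "joint_efforts": joint torques, N m; "tool_pos": TCP position; "tcp_rot": TCP orientation; "ft_force": force on the tool from outside, world axes, zero at the start; "moment": the same for the moment, N m; "finger_gap": finger opening in mm; "gripper_force": force on a finger pad.
Only numpy, scipy, OpenCV 4.12 (cv2) and the standard library are available. Lean on these libraries where they do the work, as an engineer would, in place of code of your own. Each camera call takes 0.05 s, during which the arm holds its last target. There are 200 camera calls.

## Working session

There is one attempt and no reset: what is moved stays moved. The work goes in short steps, Python scripts to look and compute and a tool call to move; the robot and the scene stay as the last step left them, time stands still between calls to the robot, and variables do not carry over. Pictures are saved under pics/ and viewed, at most 10 in all, crops included, and the job is handed in when it is done.

Besides the shell and the picture viewer there is one more tool, called after "Emit:" by a JSON object that holds its "op" and its "data". carry_out: Moves the arm, as the interface text tells. Shift numbers are shares of 100 mm and turn numbers shares of 360 degrees, none past 1 either way. Its arguments: {"type":"object","properties":{"rows":{"type":"array","items":{"type":"array","items":{"type":"array","items":{"type":"number"}}}}},"required":["rows"]}

```bash
ls; mkdir -p pics; python3 - <<'E'
from station import robot, grab_frame
import cv2, numpy as np
for n in ("scene","top"):
    f=grab_frame(n); cv2.imwrite(f"pics/{n}0.png",f["image"][:,:,::-1]); np.savez(f"{n}0.npz",**f)
    print(n,f["fovy"],f["cx"],f["cy"],f["R"].round(3).tolist(),f["t"].round(1).tolist())
o=robot.get_obs(); print(o)
E
```

```text
pics
scene 53.010638138761166 312.9488817460868 238.5131005337731 [[0.767, 0.642, -0.004], [0.424, -0.511, -0.748], [-0.482, 0.572, -0.664]] [-456.0, -96.8, 1424.9]
top 57.103387005740196 320.34848046510695 245.34309462795656 [[0.05, -0.999, -0.002], [-0.973, -0.048, -0.227], [0.227, 0.013, -0.974]] [17.8, 590.2, 995.3]
{'t': 0.1, 'joints': array([-1.24398269e+00,  2.38732142e-01, -1.41496394e-02,  1.31919505e+00,
       -1.29744801e-05,  1.57077499e+00]), 'dq': array([ 0.00018865, -0.00242518,  0.00236234,  0.00043778,  0.00104271,
        0.00098902]), 'joint_efforts': array([ 1.41529881e-04, -5.39720786e+01,  3.46998990e+01,  1.34900777e-02,
       -1.35217900e-05,  2.71623023e-06]), 'tool_pos': array([ 168.42288313, -496.88084785,  238.7438533 ]), 'tcp_rot': array([ 9.86676848e-01,  1.62691078e-01, -1.10550566e-04, -6.30668329e-04]), 'ft_force': array([-0.09641102,  0.25509933, -0.31003677]), 'moment': array([0.04324584, 0.00535554, 0.00354707]), 'gripper_force': 0.0, 'finger_gap': 85.61246824116733}
```

View pics/scene0.png

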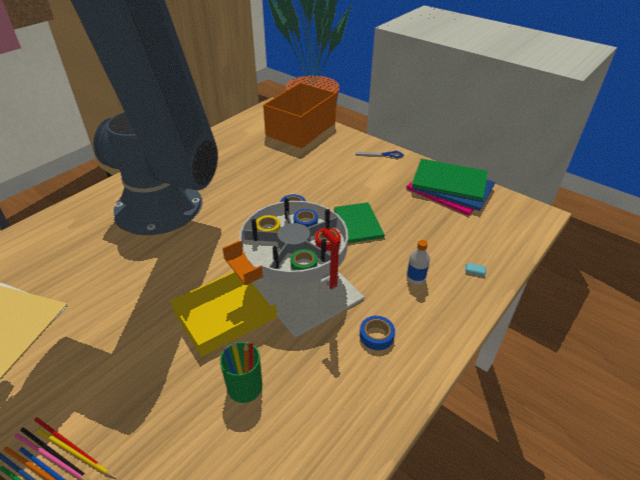

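View pics/top0.png

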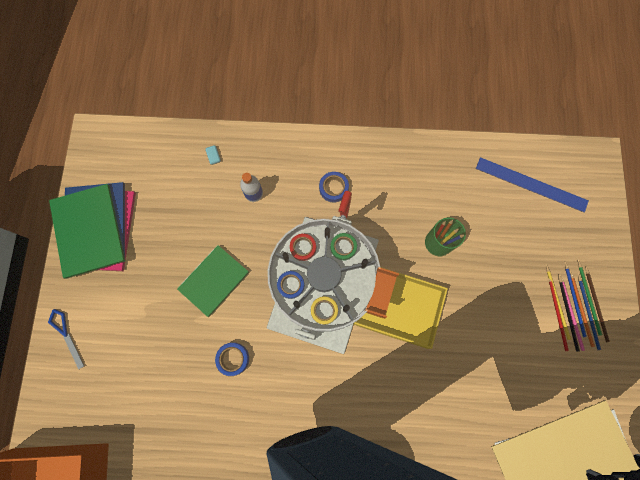

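The scene shows the carousel with the tray and spout towards the pencil cup. In the top view the hub is at about (325,273), the lever at (345,205), the spout at (380,292) and the small blue roll at (291,284). The two larger blue rings on the table at (335,186) and (232,358) are look-alikes. Blue sits two compartments away, so the wheel needs +144°.

```bash
cat > h.py <<'E'
import numpy as np, cv2
def cam(f):
    fl=240/np.tan(np.radians(float(f["fovy"]))/2)
    return fl,float(f["cx"]),float(f["cy"]),np.array(f["R"]),np.array(f["t"])
def ray(f,p,z):
    fl,cx,cy,R,t=cam(f); C=-R.T@t
    d=R.T@np.array([(p[0]-cx)/fl,(p[1]-cy)/fl,1]); return C+d*(z-C[2])/d[2]
def proj(f,X):
    fl,cx,cy,R,t=cam(f); c=R@np.asarray(X,float)+t; return np.array([cx+fl*c[0]/c[2],cy+fl*c[1]/c[2]])
def blobs(m,amin=15):
    n,l,s,c=cv2.connectedComponentsWithStats(m.astype(np.uint8))
    return [(s[i],c[i],l==i) for i in range(1,n) if s[i][4]>=amin]
E
python3 - <<'E'
from h import *
f=np.load("top0.npz"); im=f["image"]; hsv=cv2.cvtColor(im,cv2.COLOR_RGB2HSV)
H,S,V=[hsv[...,i].astype(int) for i in range(3)]
fl,cx,cy,R,t=cam(f); print("cam",(-R.T@t).round())
yy,xx=np.mgrid[:480,:640]; near=np.hypot(xx-325,yy-273)<62
nad=proj(f,[*(-R.T@t)[:2],0]); 
print("black")
for s,c,m in blobs((V<45)&near,8):
    P=np.argwhere(m)[:,::-1]; d=np.linalg.norm(P-nad,axis=1); top=P[d>d.max()-4].mean(0)
    print(s,c.round(1),top.round(1),ray(f,top,185).round(1))
g=(S<35)&(V>70)&(V<135)&(np.hypot(xx-325,yy-273)<24)
for s,c,m in blobs(g,200): print("hub",s,c.round(1),ray(f,c,153).round(1))
red=((H<6)|(H>174))&(S>150)&(V>80)
for s,c,m in blobs(red&(np.hypot(xx-325,yy-273)<90),20): print("red",s,c.round(1),ray(f,c,240).round(1),ray(f,c,145).round(1))
blu=(H>105)&(H<125)&(S>120)&near
for s,c,m in blobs(blu,40): print("blue",s,c.round(1),ray(f,c,145).round(1))
yel=(H>22)&(H<32)&(S>200)&(V>120)
for s,c,m in blobs(yel&(xx<460)&(yy<360),60): 
    r=cv2.minAreaRect(np.argwhere(m)[:,::-1].astype(np.float32)); print("yel",s,c.round(1),r,[ray(f,p,42).round(0)[:2].tolist() for p in cv2.boxPoints(r)])
E
python3 - <<'E'
import cv2
im=cv2.imread("pics/top0.png")[180:360,240:460]
cv2.imwrite("pics/crop1.png",cv2.resize(im,None,fx=3.3,fy=3.3,interpolation=cv2.INTER_CUBIC))
E
```

```text
cam [ 348.   33. 1103.]
black
hub [ 302  250   47   45 1324] [324.6 273.2] [506.9  33.5 153. ]
red [339 191  12  26 163] [344.6 202.6] [ 6.412e+02 -5.000e-01  2.400e+02] [673.5  -4.2 145. ]
red [290 234  26  26 216] [302.9 246.5] [544.4  79.7 240. ] [566.1  84.8 145. ]
blue [277 271  27  27 205] [290.2 284.5] [479.7 107.5 145. ]
```

View pics/crop1.png

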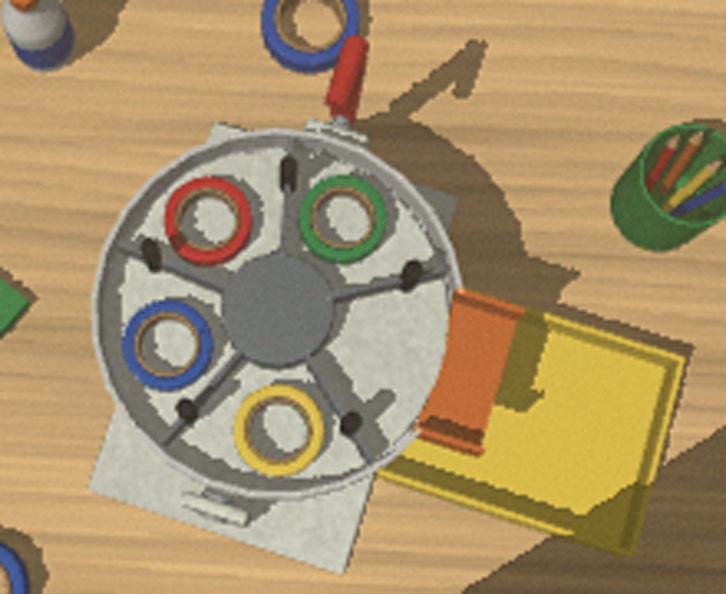

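The crop shows the five pins at about (288,170), (152,250), (187,408), (350,420) and (412,273). Blue is between the pins at stand angles 90° and 162°.

```bash
python3 - <<'E'
from h import *
f=np.load("top0.npz"); im=f["image"].astype(int); V=im.max(2)
yy,xx=np.mgrid[:480,:640]; r=np.hypot(xx-325,yy-273); c0=np.array([506.9,33.5])
pts=[]
for s,c,m in blobs((V<62)&(r<58)&(r>20),8):
    P=np.argwhere(m)[:,::-1]; top=np.array([c[0],P[:,1].min()+2.])
    w=ray(f,top,185)[:2]; wc=ray(f,c,172)[:2]; d=wc-c0
    print(s,c.round(1),w.round(1),wc.round(1),np.hypot(*d).round(1),np.degrees(np.arctan2(d[1],d[0])).round(1))
hsv=cv2.cvtColor(f["image"],cv2.COLOR_RGB2HSV); H,S=hsv[...,0].astype(int),hsv[...,1].astype(int)
for n,lo,hi in (("green",45,80),("yellow",22,34),("orange",5,14)):
    for s,c,m in blobs((H>=lo)&(H<=hi)&(S>150)&(r<(58 if n!="orange" else 90)),60):
        w=ray(f,c,145)[:2]; d=w-c0; print(n,s,c.round(1),w.round(1),np.hypot(*d).round(1),np.degrees(np.arctan2(d[1],d[0])).round(1))
t=f["R"]
m=(H>=22)&(H<=32)&(S>190)&(xx>350)&(xx<455)&(yy>262)&(yy<350)
b=max(blobs(m,100),key=lambda q:q[0][4]); q=cv2.minAreaRect(np.argwhere(b[2])[:,::-1].astype(np.float32)); print(b[0],q,[ray(f,p,42)[:2].round().tolist() for p in cv2.boxPoints(q)])
E
```

```text
[325 228   4  10  20] [326.4 232.8] [595.9  34.3] [593.  34.] 86.1 0.3
[285 256   3   6  11] [286.3 258.9] [530.2 116.4] [530.8 117.5] 87.3 74.1
[361 259   7   9  32] [363.9 263. ] [531.9 -48.5] [530.2 -49.7] 86.4 -74.4
[294 301   6   7  24] [296.4 304. ] [436.2  89. ] [435.4  89.6] 90.9 141.9
[343 305   6   7  24] [345.4 307.7] [433.  -12.8] [432.8 -13.6] 87.8 -147.6
yellow [311 297  27  27 236] [323.8 309.9] [428.1  31.6] 78.8 -178.6
orange [366 268  33  50 901] [381.7 292. ] [473.  -92.6] 130.6 -105.0Traceback (most recent call last):
  File "<stdin>", line 15, in <module>
ValueError: max() iterable argument is empty
```

Emit:
{"op": "carry_out", "data": {"rows": [[[0.7,0.3,-0.24,-0.2,0,0,0],[0.7,0.6,-0.48,-0.4,0,0,0],[0.7,0.98,-0.79,-0.6,0,0,0],[0.7,0.98,-0.79,-0.6,0,0,0]]]}}

```text
t: 0.43
tool_pos: [237.3, -388.1, 301.3]
tcp_rot: [0.987, 0.163, 0.001, 0.0]
ft_force: [0.9, -2.1, -0.3]
finger_gap: 38.8
gripper_force: 0.0
```

Emit:
{"op": "carry_out", "data": {"rows": [[[0.7,0.3,-0.24,-0.2,0,0,0],[0.7,0.6,-0.48,-0.4,0,0,0],[0.7,0.98,-0.79,-0.5,0,0,0],[0.7,0.98,-0.79,-0.5,0,0,0]]]}}

```text
t: 0.77
tool_pos: [305.2, -281.4, 351.1]
tcp_rot: [0.986, 0.164, 0.001, 0.0]
ft_force: [0.4, 0.2, 0.2]
finger_gap: 25.7
gripper_force: 0.0
```

Emit:
{"op": "carry_out", "data": {"rows": [[[0.7,0.3,-0.24,0,0,0,0],[0.7,0.6,-0.48,0,0,0,0],[0.7,0.98,-0.79,0,0,0,0],[0.7,0.98,-0.79,0,0,0,0]]]}}

```text
t: 1.1
tool_pos: [372.8, -174.2, 349.1]
tcp_rot: [0.986, 0.165, 0.0, -0.001]
ft_force: [-0.3, -0.8, 0.1]
finger_gap: 25.7
gripper_force: 0.0
```

Emit:
{"op": "carry_out", "data": {"rows": [[[0.7,0.3,-0.24,0,0,0,0],[0.7,0.6,-0.48,0,0,0,0],[0.7,0.98,-0.79,0,0,0,0],[0.7,0.98,-0.79,0,0,0,0],[0.7,0.98,-0.79,0,0,0,0]]]}}

```text
t: 1.52
tool_pos: [439.3, -70.1, 348.6]
tcp_rot: [0.986, 0.165, -0.001, -0.0]
ft_force: [0.1, 0.4, 0.0]
finger_gap: 25.3
gripper_force: 0.0
```

```bash
cat >> h.py <<'E'
def wristf():
    from station import robot, grab_frame
    from scipy.spatial.transform import Rotation as Rn
    o=robot.get_obs(); f=dict(grab_frame("wrist")); T=np.array(f["T_tool_cam"])
    W=np.eye(4); W[:3,:3]=Rn.from_quat(o["tcp_rot"]).as_matrix(); W[:3,3]=o["tool_pos"]
    C=np.linalg.inv(W@T); f["R"]=C[:3,:3]; f["t"]=C[:3,3]; return o,f
E
python3 - <<'E'
from h import *
o,f=wristf(); cv2.imwrite("pics/w1.png",f["image"][:,:,::-1]); np.savez("w1.npz",**f)
print(o["t"],o["tool_pos"],o["joints"].round(3),o["tcp_rot"].round(4),o["finger_gap"]); print(f["T_tool_cam"],f["fovy"]); print(-f["R"].T@f["t"],f["R"])
E
```

```text
1.5167 [439.28195347 -70.05971033 348.63949917] [-0.158  0.086  0.075  1.562  0.     2.652] [ 9.863e-01  1.647e-01 -5.000e-04 -3.000e-04] 25.293504512191287
[[-2.38544790e-04 -9.47450714e-01 -3.19901683e-01  8.16417568e+01]
 [ 9.99999504e-01 -5.35354213e-04  8.39873852e-04  1.63403222e-01]
 [-9.66999795e-04 -3.19901324e-01  9.47450372e-01 -1.34752864e+02]
 [ 0.00000000e+00  0.00000000e+00  0.00000000e+00  1.00000000e+00]] 71.99855852106802
[516.70390901 -43.74791608 483.31417291] [[ 3.24764905e-01 -9.45794768e-01  1.17744746e-04]
 [-8.95816980e-01 -3.07563705e-01  3.20806025e-01]
 [-3.03380446e-01 -1.04292016e-01 -9.47144910e-01]]
```

View pics/w1.png

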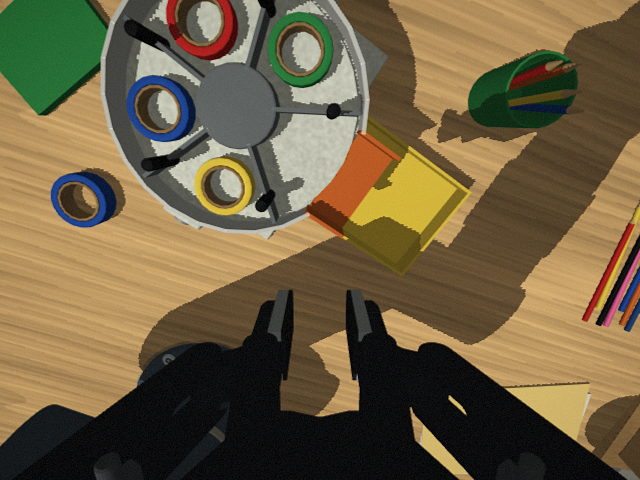

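The wrist view shows the hub at (237,106), blue at (160,108) and pins at (140,32), (155,163), (265,203), (333,111) and (267,8). The tray's far corners are at (470,190) and (402,273).

```bash
python3 - <<'E'
from h import *
f=np.load("w1.npz"); im=f["image"]; hsv=cv2.cvtColor(im,cv2.COLOR_RGB2HSV); H,S,V=[hsv[...,i].astype(int) for i in range(3)]
yy,xx=np.mgrid[:480,:640]; r=np.hypot(xx-237,yy-106)
b=max(blobs((S<45)&(V>75)&(V<140)&(r<42),300),key=lambda q:q[0][4]); k=cv2.morphologyEx(b[2].astype(np.uint8),cv2.MORPH_OPEN,np.ones((25,25)))
m=cv2.moments(k,True); hc=(m["m10"]/m["m00"],m["m01"]/m["m00"]); c0=ray(f,hc,153)[:2]; print("hub",hc,m["m00"],c0.round(1))
C=-f["R"].T@f["t"]; nad=proj(f,[C[0],C[1],0]); P5=[]
for s,c,mm in blobs((V<45)&(r<125)&(r>45)&(yy<230),25):
    P=np.argwhere(mm)[:,::-1]; u=(c-nad)/np.linalg.norm(c-nad); d=(P-nad)@u; e=P[d>d.max()-1.5].mean(0)
    w=ray(f,e,185)[:2]; w=w-6*(w-C[:2])/np.linalg.norm(w-C[:2]); P5.append(w)
    print(s,c.round(),e.round(),w.round(1),"d",np.hypot(*(w-c0)).round(1),np.degrees(np.arctan2(*(w-c0)[::-1])).round(1))
for n,lo,hi in (("blue",105,125),("red",0,4),("green",50,80),("yel",22,34)):
    for s,c,mm in blobs((H>=lo)&(H<=hi)&(S>150)&(r<115)&(V>60),200):
        e=cv2.fitEllipse(cv2.convexHull(np.argwhere(mm)[:,::-1].astype(np.int32))); w=ray(f,e[0],142)[:2]-c0
        print(n,s,(w+c0).round(1),np.hypot(*w).round(1),np.degrees(np.arctan2(*w[::-1])).round(1))
ym=(H>=20)&(H<=34)&(S>150)&(V>45)&(xx>340)&(xx<480)&(yy>120)&(yy<285)
b=max(blobs(ym,200),key=lambda q:q[0][4]); hull=cv2.convexHull(np.argwhere(b[2])[:,::-1].astype(np.int32)); ap=cv2.approxPolyDP(hull,4,True)[:,0]
W=[ray(f,p,42)[:2] for p in ap]
for p,w in zip(ap,W): print(p,w.round(1))
for i in range(len(W)):
    d=W[(i+1)%len(W)]-W[i]; print("edge",i,np.hypot(*d).round(),np.degrees(np.arctan2(d[1],d[0])).round(1))
E
```

```text
hub (235.59130945390487, 105.88471325112546) 5109.0 [509.7  35.9]
[251   0  25  65 503] [263.  26.] [259.   0.] [585.1  25.3] d 76.1 -8.0
[133  25  71  52 473] [156.  41.] [135.  34.] [534.9 109.9] d 78.2 71.2
[326 104  18  15 175] [333. 111.] [337. 105.] [533.  -49.9] d 88.9 -74.8
[141 136  64  41 633] [166. 159.] [141. 165.] [439.4  89.8] d 88.7 142.5
[253 148  25  72 490] [265. 191.] [258. 209.] [436.4 -15.7] d 89.6 -144.9
blue [ 127   76   62   66 1370] [483.2 108.8] 77.6 110.0
red [ 167    0   71   60 1305] [565.4  82.4] 72.5 39.9
green [ 268   13   65   74 1459] [574.8  -4.9] 76.8 -32.0
yel [ 195  156   60   59 1320] [431.7  30.8] 78.2 -176.3
[471 192] [ 505.7 -263.5]
[402 276] [ 361.6 -225.4]
[343 238] [ 388.6 -123.3]
[368 121] [544.3 -99.2]
[379 123] [ 546.6 -113.2]
edge 0 149.0 165.2
edge 1 106.0 75.2
edge 2 158.0 8.8
edge 3 14.0 -80.7
edge 4 156.0 -105.2
```

Emit:
{"op": "carry_out", "data": {"rows": [[[0.6,0.26,-0.24,0.1,0,0,0],[0.6,0.52,-0.48,0.2,0,0,0],[0.6,0.78,-0.73,0.3,0,0,0],[0.6,0.78,-0.73,0.3,0,0,0]]]}}

```text
t: 1.9
tool_pos: [489.9, 24.4, 317.0]
tcp_rot: [0.987, 0.163, -0.001, -0.001]
ft_force: [-1.3, -0.3, -1.0]
finger_gap: 34.4
gripper_force: 0.0
```

Emit:
{"op": "carry_out", "data": {"rows": [[[0.6,0.1,-0.1,0,0,0,-0.018],[0.6,0.2,-0.2,0,0,0,-0.036],[0.6,0.3,-0.3,0,0,0,-0.054],[0.6,0.4,-0.4,0,0,0,-0.072],[0.6,0.5,-0.5,0,0,0,-0.09],[0.6,0.6,-0.6,0.1,0,0,-0.108],[0.6,0.7,-0.7,0.2,0,0,-0.126],[0.6,0.78,-0.74,0.3,0,0,-0.1425],[0.6,0.78,-0.74,0.3,0,0,-0.1425],[0.6,0.78,-0.74,0.3,0,0,-0.1425]]]}}

```text
t: 2.73
tool_pos: [538.5, 115.7, 289.0]
tcp_rot: [0.82, 0.572, -0.001, -0.0]
ft_force: [-0.1, -0.0, -0.2]
finger_gap: 34.2
gripper_force: 0.0
```

```bash
cat >> h.py <<'E'
def plan(targets, o=None):
    """targets: (x,y,z,xangle deg) world -> row shares from the measured pose"""
    from station import robot
    from scipy.spatial.transform import Rotation as Rn
    o=o or robot.get_obs(); R0=Rn.from_quat(o["tcp_rot"])
    for x,y,z,a in targets:
        Rt=Rn.from_euler("z",a,degrees=True)*Rn.from_euler("x",180,degrees=True)
        s=R0.inv().apply(np.array([x,y,z])-o["tool_pos"])/100; rv=(R0.inv()*Rt).as_rotvec()/(2*np.pi)
        print(s.round(2).tolist(),rv.round(3).tolist())
E
python3 - <<'E'
from h import *
o,f=wristf(); cv2.imwrite("pics/w2.png",f["image"][:,:,::-1]); np.savez("w2.npz",**f)
print(o["t"],o["tool_pos"],o["joints"].round(3),o["tcp_rot"].round(4),o["finger_gap"])
plan([(539.7,120,171,70.3)])
for p in [(539.7,120,185),(509.3,35.3,153)]: print(proj(f,p).round())
E
```

```text
2.7333 [538.45681842 115.69467244 289.02879162] [ 0.212  0.274  0.162  1.46  -0.     2.136] [ 8.203e-01  5.720e-01 -8.000e-04 -2.000e-04] 34.21958780685127
[0.04, -0.0, 1.19] [-0.0, 0.0, -0.002]
[319. 235.]
[320. 316.]
```

View pics/w2.png

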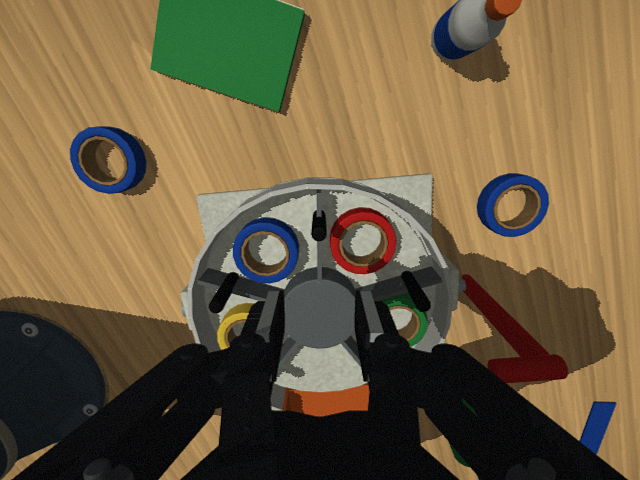

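The pin at (319,235) is exactly where predicted, between the jaws, so I can descend.

Emit:
{"op": "carry_out", "data": {"rows": [[[0.6,0.02,0,0.3,0,0,0],[0.6,0.04,0,0.6,0,0,-0.002],[0.6,0.04,0,0.9,0,0,-0.002],[0.6,0.04,0,0.9,0,0,-0.002]]]}}

```text
t: 3.12
tool_pos: [537.4, 119.3, 195.3]
tcp_rot: [0.817, 0.577, -0.003, -0.001]
ft_force: [-1.2, -0.5, -0.5]
finger_gap: 33.9
gripper_force: 0.0
```

Emit:
{"op": "carry_out", "data": {"rows": [[[0.6,0,0,0.15,0,0,0],[0.6,0,0,0.28,0,0,0],[0.8,0,0,0.28,0,0,0],[0.8,0,0,0.28,0,0,0],[0.8,0,0,0.28,0,0,0],[0.8,0,0,0.28,0,0,0]]]}}

```text
t: 3.62
tool_pos: [541.0, 120.9, 173.1]
tcp_rot: [0.816, 0.579, 0.001, 0.0]
ft_force: [0.8, 0.5, 0.2]
finger_gap: 17.1
gripper_force: 0.0
```

```bash
python3 - <<'E'
from h import *
from station import robot
o=robot.get_obs(); print(o["t"],o["tool_pos"].round(1),o["ft_force"].round(1),o["finger_gap"])
c=np.array([509.3,35.3])
a0=np.degrees(np.arctan2(*(o["tool_pos"][:2]-c)[::-1])); print(a0)
for n in range(1,11):
    a=a0+n*5; A=np.radians(a); plan([(c[0]+90*np.cos(A),c[1]+90*np.sin(A),171,a)],o)
E
```

```text
3.6167 [541.  120.9 173.1] [0.8 0.5 0.2] 17.081857723380367
69.6700719113841
[-0.02, -0.08, 0.02] [0.0, -0.0, -0.011]
[-0.02, -0.16, 0.02] [0.0, -0.0, -0.025]
[-0.04, -0.23, 0.02] [0.0, -0.0, -0.039]
[-0.06, -0.31, 0.02] [0.0, -0.0, -0.053]
[-0.09, -0.38, 0.02] [0.0, -0.0, -0.067]
[-0.13, -0.45, 0.02] [0.0, -0.0, -0.08]
[-0.17, -0.52, 0.02] [0.0, -0.0, -0.094]
[-0.21, -0.58, 0.02] [0.0, -0.0, -0.108]
[-0.27, -0.64, 0.02] [0.0, -0.0, -0.122]
[-0.32, -0.7, 0.02] [0.0, -0.0, -0.136]
```

Emit:
{"op": "carry_out", "data": {"rows": [[[0.8,-0.01,-0.08,0.01,0,0,-0.013],[0.8,-0.02,-0.16,0.01,0,0,-0.027],[0.8,-0.03,-0.23,0.01,0,0,-0.041],[0.8,-0.06,-0.31,0.01,0,0,-0.055],[0.8,-0.09,-0.38,0.01,0,0,-0.069],[0.8,-0.12,-0.45,0.01,0,0,-0.083],[0.8,-0.17,-0.52,0.01,0,0,-0.097],[0.8,-0.21,-0.58,0.01,0,0,-0.111],[0.8,-0.27,-0.64,0.01,0,0,-0.125],[0.8,-0.32,-0.69,0.01,0,0,-0.138]]]}}

```text
t: 4.45
tool_pos: [464.9, 113.7, 171.6]
tcp_rot: [0.495, 0.869, 0.001, 0.001]
ft_force: [1.4, -1.0, -0.2]
finger_gap: 17.3
gripper_force: 0.7
```

```bash
python3 - <<'E'
from h import *
from station import robot
o=robot.get_obs(); print(o["t"],o["tool_pos"].round(1),o["ft_force"].round(1),o["finger_gap"],o["joints"].round(2))
c=np.array([509.3,35.3]); d=o["tool_pos"][:2]-c
a0=np.degrees(np.arctan2(*d[::-1])); print(a0,np.hypot(*d))
for a in (139.7,169.7): A=np.radians(a); plan([(c[0]+90*np.cos(A),c[1]+90*np.sin(A),171,a)],o)
E
```

```text
4.45 [464.9 113.7 171.6] [ 1.4 -1.  -0.2] 17.308722594546325 [ 0.24  0.19 -0.25  1.12  0.    1.28]
119.51215300764905 90.0790345358205
[-0.05, -0.31, 0.0] [0.0, 0.0, -0.053]
[-0.31, -0.7, 0.0] [0.0, 0.0, -0.136]
```

The pin is pushing with about 1.5 N and the path is on track, so I continue.

Emit:
{"op": "carry_out", "data": {"rows": [[[0.8,-0.01,-0.08,0,0,0,-0.013],[0.8,-0.02,-0.16,0,0,0,-0.027],[0.8,-0.03,-0.23,0,0,0,-0.041],[0.8,-0.06,-0.31,0,0,0,-0.055],[0.8,-0.09,-0.38,0,0,0,-0.069],[0.8,-0.12,-0.45,0,0,0,-0.083],[0.8,-0.17,-0.52,0,0,0,-0.097],[0.8,-0.21,-0.58,0,0,0,-0.111],[0.8,-0.26,-0.64,0,0,0,-0.125],[0.8,-0.31,-0.69,0,0,0,-0.138]]]}}

```text
t: 5.28
tool_pos: [421.4, 51.8, 171.6]
tcp_rot: [0.084, 0.996, 0.0, 0.001]
ft_force: [1.2, 0.4, 0.1]
finger_gap: 17.2
gripper_force: 0.7
```

```bash
python3 - <<'E'
from h import *
from station import robot
o=robot.get_obs(); print(o["t"],o["tool_pos"].round(1),o["ft_force"].round(1),o["finger_gap"],o["joints"].round(2))
c=np.array([509.3,35.3]); d=o["tool_pos"][:2]-c
a0=np.degrees(np.arctan2(*d[::-1]))%360; print(a0,np.hypot(*d))
for a in (190,205,212,218): A=np.radians(a); plan([(c[0]+90*np.cos(A),c[1]+90*np.sin(A),171,a)],o)
E
```

```text
5.2833 [421.4  51.8 171.6] [1.2 0.4 0.1] 17.192757650235777 [ 0.12  0.1  -0.36  1.1   0.    0.29]
169.3880426026511 89.40522743129578
[-0.05, -0.32, 0.01] [0.0, 0.0, -0.055]
[-0.15, -0.53, 0.01] [0.0, 0.0, -0.096]
[-0.22, -0.61, 0.01] [0.0, 0.0, -0.116]
[-0.29, -0.68, 0.01] [0.0, 0.0, -0.132]
```

Emit:
{"op": "carry_out", "data": {"rows": [[[0.8,-0.01,-0.08,0,0,0,-0.013],[0.8,-0.02,-0.16,0,0,0,-0.027],[0.8,-0.03,-0.23,0,0,0,-0.041],[0.8,-0.06,-0.31,0,0,0,-0.055],[0.8,-0.09,-0.38,0,0,0,-0.069],[0.8,-0.12,-0.45,0,0,0,-0.083],[0.8,-0.17,-0.52,0,0,0,-0.097],[0.8,-0.22,-0.59,0,0,0,-0.111],[0.8,-0.29,-0.68,0,0,0,-0.132],[0.8,-0.29,-0.68,0,0,0,-0.132]]]}}

```text
t: 6.12
tool_pos: [438.9, -21.1, 171.3]
tcp_rot: [-0.325, 0.946, -0.0, 0.001]
ft_force: [-1.0, -0.4, -0.5]
finger_gap: 16.9
gripper_force: 0.0
```

```bash
cat > pins.py <<'E'
from h import *
from station import robot, grab_frame
import sys
o=robot.get_obs(); print(o["t"],o["tool_pos"].round(1),o["ft_force"].round(1))
c=np.array([509.3,35.3]); d=o["tool_pos"][:2]-c; print(np.degrees(np.arctan2(*d[::-1]))%360,np.hypot(*d))
f=grab_frame("top"); im=f["image"]; cv2.imwrite(f"pics/{sys.argv[1]}.png",im[:,:,::-1]); np.savez(sys.argv[1]+".npz",**f)
cv2.imwrite(f"pics/{sys.argv[1]}c.png",cv2.resize(im[180:360,240:460,::-1],None,fx=3.3,fy=3.3,interpolation=cv2.INTER_CUBIC))
V=im.astype(int).max(2); yy,xx=np.mgrid[:480,:640]; r=np.hypot(xx-325,yy-273)
for s,cc,m in blobs((V<62)&(r<58)&(r>20),8):
    w=ray(f,cc,172)[:2]; e=w-np.array([506.9,33.5]); print(s,cc.round(1),w.round(1),np.hypot(*e).round(1),np.degrees(np.arctan2(*e[::-1])).round(1))
E
python3 pins.py t2
```

```text
6.1167 [438.9 -21.1 171.3] [-1.  -0.4 -0.5]
218.71364574858896 90.20031977355646
[349 256   2   8   9] [349.9 259.9] [535.4 -19.4] 60.1 -61.6
[349 265   2   9  12] [349.2 269. ] [515.5 -18.7] 52.9 -80.6
[346 300   3  10  15] [346.9 304. ] [440.7 -16.4] 83.0 -143.0
[297 304   5   6  19] [299.3 306.4] [430.8  83.4] 91.0 146.8
```

View pics/t2c.png

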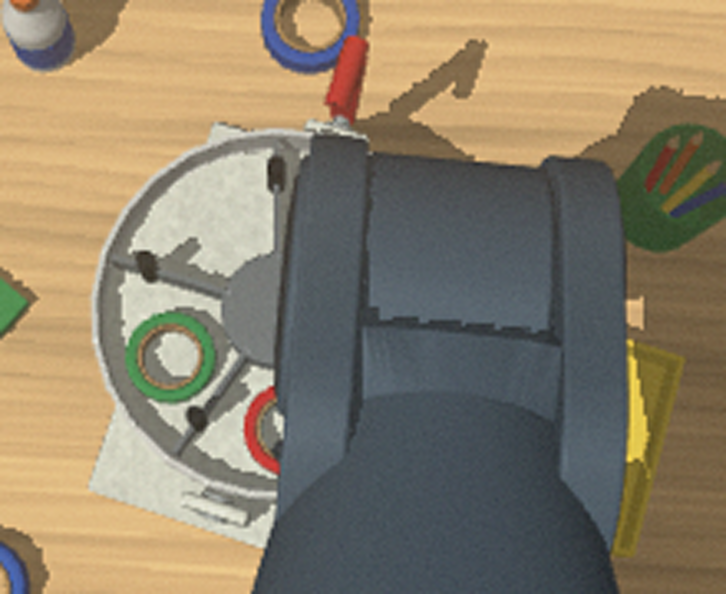

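The top crop shows the visible pins close to their target spots (146.8° by the same measure that gave 141.9° before; +4.8° was needed). I'll lift straight up and check with the wrist camera.

Emit:
{"op": "carry_out", "data": {"rows": [[[0.8,0,0,-0.2,0,0,0],[0.8,0,0,-0.5,0,0,0],[0.8,0,0,-0.8,0,0,0],[0.8,0,0,-1,0,0,0],[0.8,0,0,-1,0,0,0]]]}}

```text
t: 6.58
tool_pos: [439.0, -19.7, 274.7]
tcp_rot: [-0.32, 0.947, -0.001, 0.003]
ft_force: [0.2, -0.0, -0.4]
finger_gap: 17.0
gripper_force: 0.0
```

Emit:
{"op": "carry_out", "data": {"rows": [[[0.8,0,0,-0.3,0,0,0],[0.8,0,0,-0.3,0,0,0],[0.8,0,0,-0.3,0,0,0],[0.8,0,0,-0.3,0,0,0]]]}}

```text
t: 6.92
tool_pos: [437.3, -19.8, 299.9]
tcp_rot: [-0.321, 0.947, 0.0, -0.0]
ft_force: [-0.4, -0.6, -0.5]
finger_gap: 17.1
gripper_force: 0.0
```

```bash
python3 - <<'E'
from h import *
o,f=wristf(); im=f["image"].copy(); np.savez("w3.npz",**f); print(o["t"],o["tool_pos"].round(1),o["tcp_rot"].round(3))
c=np.array([509.3,35.3])
for k in range(5):
    a=np.radians(3+72*k); p=proj(f,[*(c+90*np.array([np.cos(a),np.sin(a)])),185]); print(k,p.round())
    if 0<p[0]<640 and 0<p[1]<480: cv2.circle(im,tuple(int(v) for v in p.round()),2,(255,0,255),-1)
cv2.imwrite("pics/w3.png",im[:,:,::-1])
E
```

```text
6.9167 [437.3 -19.8 299.9] [-0.321  0.947  0.    -0.   ]
0 [266. 402.]
1 [377. 400.]
2 [419. 306.]
3 [316. 239.]
4 [219. 310.]
```

View pics/w3.png

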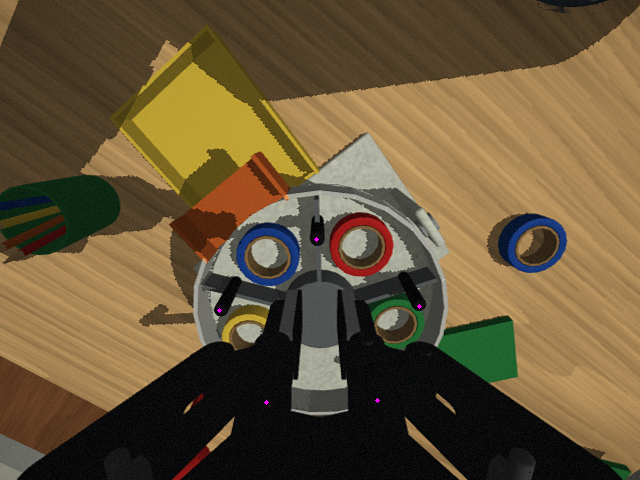

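The markers for a square compartment land on the pin tops at (316,239), (219,310) and (419,306), and blue is at the spout. A finer check of the residual angle follows, with a plan for the lever.

```bash
python3 - <<'E'
from h import *
f=np.load("w3.npz"); V=f["image"].max(2).astype(int); c=np.array([509.3,35.3]); C=-f["R"].T@f["t"]; nad=proj(f,[C[0],C[1],0])
for k,p in ((2,(419,306)),(3,(316,239)),(4,(219,310))):
    m=np.zeros_like(V,bool); x0,y0=p; m[y0-35:y0+10,x0-26:x0+26]=True
    b=max(blobs((V<32)&m,20),key=lambda q:q[0][4]); P=np.argwhere(b[2])[:,::-1].astype(float)
    u=P.mean(0)-nad; u/=np.linalg.norm(u); d=(P-nad)@u; e=P[(d>d.max()-9)].mean(0)
    w=ray(f,e,185-3)[:2]-c; a=np.degrees(np.arctan2(w[1],w[0])); print(k,b[0],e.round(1),np.hypot(*w).round(1),"err",((a-3-72*k+180)%360-180).round(2))
plan([(654.9,37.7,300,218.7),(654.9,37.7,213,218.7)])
E
```

```text
2 [398 272  28  39 512] [419.2 304.9] 91.1 err -0.98
3 [310 216  14  30 318] [316.5 240.1] 88.2 err -0.06
4 [214 277  28  39 501] [220.  310.5] 89.5 err 1.29
[-2.08, -0.87, -0.01] [0.0, -0.0, -0.003]
[-2.08, -0.87, 0.86] [0.0, -0.0, -0.003]
```

The wheel is within about 0.2° of square on average. Next I go over to the lever's +y side with the fingers shut.

Emit:
{"op": "carry_out", "data": {"rows": [[[1,-0.3,-0.12,0,0,0,0],[1,-0.6,-0.24,0,0,0,0],[1,-1,-0.4,0,0,0,0],[1,-1,-0.4,0,0,0,0]]]}}

```text
t: 7.3
tool_pos: [546.1, 10.7, 296.9]
tcp_rot: [-0.322, 0.947, 0.001, -0.001]
ft_force: [-2.6, 0.1, -1.3]
finger_gap: -0.5
gripper_force: 0.0
```

Emit:
{"op": "carry_out", "data": {"rows": [[[1,-0.3,-0.12,0,0,0,0],[1,-0.6,-0.24,0,0,0,0],[1,-0.9,-0.36,0,0,0,0],[1,-0.9,-0.36,0,0,0,0]]]}}

```text
t: 7.63
tool_pos: [638.2, 37.1, 296.2]
tcp_rot: [-0.322, 0.947, 0.001, -0.001]
ft_force: [-1.8, -0.1, -1.1]
finger_gap: 0.4
gripper_force: 0.0
```

Emit:
{"op": "carry_out", "data": {"rows": [[[1,-0.05,-0.02,0,0,0,0.018],[1,-0.1,-0.04,0,0,0,0.037],[1,-0.15,-0.06,0,0,0,0.056],[1,-0.21,-0.06,0,0,0,0.075],[1,-0.21,-0.06,0,0,0,0.094],[1,-0.21,-0.06,0,0,0,0.113],[1,-0.21,-0.06,0,0,0,0.132],[1,-0.21,-0.06,0,0,0,0.149],[1,-0.21,-0.06,0,0,0,0.149],[1,-0.21,-0.06,0,0,0,0.149]]]}}

```text
t: 8.47
tool_pos: [654.3, 43.7, 299.6]
tcp_rot: [0.138, 0.99, -0.0, -0.001]
ft_force: [0.3, -0.3, 0.5]
finger_gap: 0.0
gripper_force: 0.0
```

```bash
python3 - <<'E'
from h import *
o,f=wristf(); np.savez("w4.npz",**f); cv2.imwrite("pics/w4.png",f["image"][:,:,::-1]); print(o["t"],o["tool_pos"].round(1),o["finger_gap"],o["joints"].round(2))
plan([(654.2,43,213,165)],o); print(proj(f,[644.5,-.9,240]))
E
```

```text
8.4667 [654.3  43.7 299.6] 0.03256937041449301 [0.07 0.47 0.49 1.59 0.   0.34]
[-0.0, -0.01, 0.87] [-0.0, -0.0, -0.002]
[249.20256739 269.15129154]
```

View pics/w4.png

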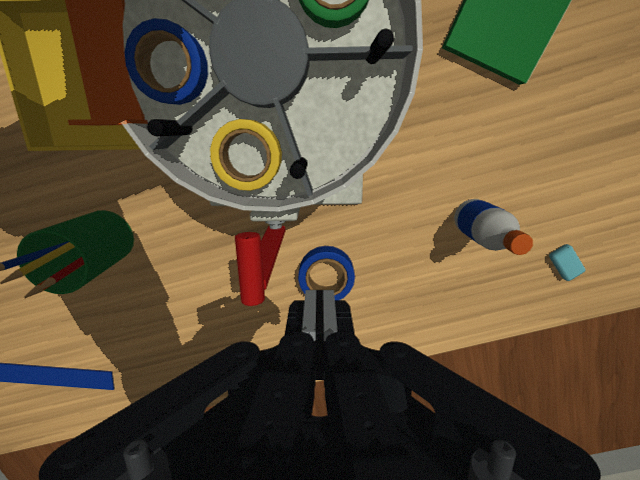

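The red bar's middle is at (250,269), matching the prediction (249,269), and the fingers are on its +y side. Now I descend and push.

Emit:
{"op": "carry_out", "data": {"rows": [[[1,0,0,0.25,0,0,0],[1,0,0,0.5,0,0,0],[1,0,0,0.75,0,0,0],[1,0,0,0.87,0,0,0],[1,0,0,0.87,0,0,0],[1,0,0,0.87,0,0,0]]]}}

```text
t: 9.02
tool_pos: [654.4, 43.7, 213.0]
tcp_rot: [0.138, 0.99, -0.0, -0.001]
ft_force: [-0.1, -0.0, 0.5]
finger_gap: 0.0
gripper_force: 0.0
```

Emit:
{"op": "carry_out", "data": {"rows": [[[1,0,-0.08,0,0,0,0],[1,0,-0.16,0,0,0,0],[1,0,-0.22,0,0,0,0],[1,0,-0.28,0.01,0,0,0],[1,0,-0.34,0.02,0,0,0],[1,0,-0.4,0.03,0,0,0],[1,0,-0.46,0.04,0,0,0],[1,0,-0.52,0.05,0,0,0]]]}}

```text
t: 9.68
tool_pos: [641.7, -6.3, 211.8]
tcp_rot: [0.139, 0.99, 0.001, 0.003]
ft_force: [0.3, 5.6, 12.6]
finger_gap: 0.1
gripper_force: 6.9
```

Emit:
{"op": "carry_out", "data": {"rows": [[[1,0,-0.06,0.01,0,0,0],[1,0,-0.12,0.02,0,0,0],[1,0,-0.18,0.02,0,0,0],[1,0,-0.24,0.03,0,0,0],[1,0,-0.3,0.03,0,0,0],[1,0,-0.34,0.03,0,0,0],[1,0,-0.38,0.03,0,0,0]]]}}

```text
t: 10.27
tool_pos: [630.2, -41.2, 204.7]
tcp_rot: [0.139, 0.99, 0.002, -0.0]
ft_force: [4.8, 12.9, -8.9]
finger_gap: -0.1
gripper_force: 6.7
```

```bash
python3 - <<'E'
from h import *
o,f=wristf(); np.savez("w5.npz",**f); cv2.imwrite("pics/w5.png",f["image"][:,:,::-1]); print(o["t"],o["tool_pos"].round(1),o["ft_force"].round(1))
d=o["tool_pos"][:2]-[509.3,35.3]; print("stand",d@[.966,-.259],d@[.259,.966])
E
```

```text
10.2667 [630.2 -41.2 204.7] [ 4.8 12.9 -8.9]
stand 136.55756234489593 -42.56795176210245
```

Emit:
{"op": "carry_out", "data": {"rows": [[[1,0,-0.03,0,0,0,0],[1,0,-0.06,0,0,0,0],[1,0,-0.06,0,0,0,0],[1,0,-0.06,0,0,0,0],[1,0,-0.06,0,0,0,0]]]}}

```text
t: 10.73
tool_pos: [628.4, -46.6, 204.6]
tcp_rot: [0.139, 0.99, 0.002, -0.001]
ft_force: [4.2, 12.7, -9.0]
finger_gap: 0.0
gripper_force: 6.4
```

```bash
cat > st.py <<'E'
from h import *
from station import robot
o=robot.get_obs(); d=o["tool_pos"][:2]-[509.3,35.3]; F=o["ft_force"]
print(o["t"],"stand",(d@[.966,-.259]).round(1),(d@[.259,.966]).round(1),o["tool_pos"][2].round(1),"F",F.round(1),"Fy",(F[:2]@[.259,.966]).round(1))
E
python3 st.py
```

```text
10.7333 stand 136.2 -48.3 204.6 F [ 4.2 12.7 -9. ] Fy 13.3
```

Emit:
{"op": "carry_out", "data": {"rows": [[[1,0,-0.03,0.02,0,0,0],[1,0,-0.05,0.04,0,0,0],[1,0,-0.05,0.04,0,0,0],[1,0,-0.05,0.04,0,0,0]]]}}

```text
t: 11.07
tool_pos: [627.9, -48.9, 203.0]
tcp_rot: [0.138, 0.99, 0.005, 0.001]
ft_force: [2.1, 24.5, 5.9]
finger_gap: 0.1
gripper_force: 12.2
```

```bash
python3 st.py
```

```text
11.0667 stand 136.4 -50.7 203.0 F [ 2.1 24.5  5.9] Fy 24.2
```

The force jumped to 24 N at y = -50.7 as predicted, so the lever is at its stop. I'll hold briefly and look.

Emit:
{"op": "carry_out", "data": {"rows": [[[1,0,0,0,0,0,0],[1,0,0,0,0,0,0],[1,0,0,0,0,0,0],[1,0,0,0,0,0,0],[1,0,0,0,0,0,0],[1,0,0,0,0,0,0]]]}}

```text
t: 11.57
tool_pos: [627.9, -48.9, 202.9]
tcp_rot: [0.138, 0.99, 0.005, 0.001]
ft_force: [2.2, 23.9, 5.8]
finger_gap: 0.2
gripper_force: 12.1
```

```bash
python3 st.py; python3 - <<'E'
from h import *
from station import grab_frame
a=grab_frame("wrist")["image"]; b=grab_frame("scene")["image"]; b=b[170:370,150:410]
c=grab_frame("top")["image"][180:360,240:460]
r=lambda i,w,h:cv2.resize(i,(w,h),interpolation=cv2.INTER_CUBIC)
cv2.imwrite("pics/w6.png",np.hstack([r(a,400,300),np.vstack([r(b,400,300)])])[:,:,::-1])
H=cv2.cvtColor(c,cv2.COLOR_RGB2HSV); 
E
```

```text
11.5667 stand 136.4 -50.7 202.9 F [ 2.2 23.9  5.8] Fy 23.6
```

View pics/w6.png

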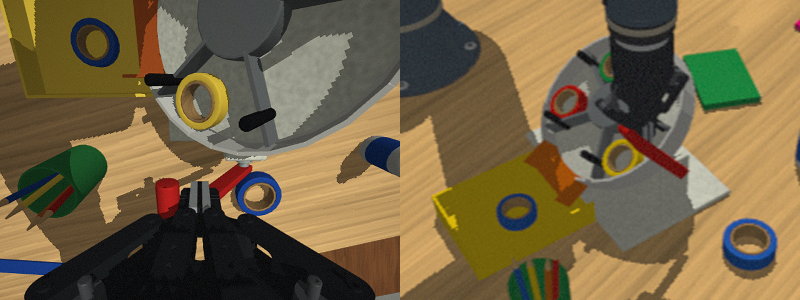

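The blue roll lies in the tray at (515,210) of the picture, and the others are in their compartments. I'll let the drum back gently, following the lever, then retreat.

Emit:
{"op": "carry_out", "data": {"rows": [[[1,0,0.06,0,0,0,0],[1,0,0.13,-0.02,0,0,0],[1,0,0.2,-0.03,0,0,0],[1,0,0.27,-0.04,0,0,0],[1,0,0.34,-0.05,0,0,0],[1,0,0.41,-0.06,0,0,0],[1,0,0.48,-0.07,0,0,0],[1,0,0.55,-0.08,0,0,0],[1,0,0.62,-0.08,0,0,0],[1,0,0.68,-0.08,0,0,0]]]}}

```text
t: 12.55
tool_pos: [646.0, 12.2, 212.6]
tcp_rot: [0.14, 0.99, -0.0, 0.002]
ft_force: [-8.3, 0.6, 25.5]
finger_gap: -0.0
gripper_force: 10.8
```

Emit:
{"op": "carry_out", "data": {"rows": [[[1,0,0.08,0,0,0,0],[1,0,0.16,0,0,0,0],[1,0,0.24,0,0,0,0],[1,0,0.32,0,0,0,0],[1,0,0.32,0,0,0,0],[1,0,0.32,0,0,0,0]]]}}

```text
t: 13.05
tool_pos: [654.4, 43.0, 208.6]
tcp_rot: [0.139, 0.99, -0.0, -0.001]
ft_force: [-0.4, 0.1, 0.0]
finger_gap: -0.1
gripper_force: 0.0
```

Emit:
{"op": "carry_out", "data": {"rows": [[[1,0,0,-0.3,0,0,0],[1,0,0,-0.6,0,0,0],[1,0,0,-0.95,0,0,0],[1,0,0,-0.95,0,0,0],[1,0,0,-0.95,0,0,0],[1,0,0,-0.95,0,0,0],[1,0,0,-0.95,0,0,0]]]}}

```text
t: 13.63
tool_pos: [654.1, 42.4, 302.9]
tcp_rot: [0.139, 0.99, -0.0, -0.001]
ft_force: [0.2, -0.4, -0.6]
finger_gap: 0.2
gripper_force: 0.0
```

```bash
python3 st.py; python3 - <<'E'
from h import *
from station import grab_frame
a=grab_frame("wrist")["image"]; b=grab_frame("scene")["image"]; b=b[170:370,150:410]
r=lambda i,w,h:cv2.resize(i,(w,h),interpolation=cv2.INTER_CUBIC)
cv2.imwrite("pics/w7.png",np.hstack([r(a,400,300),r(b,400,300)])[:,:,::-1])
E
```

```text
13.6333 stand 138.0 44.4 302.9 F [ 0.2 -0.4 -0.6] Fy -0.3
```

View pics/w7.png

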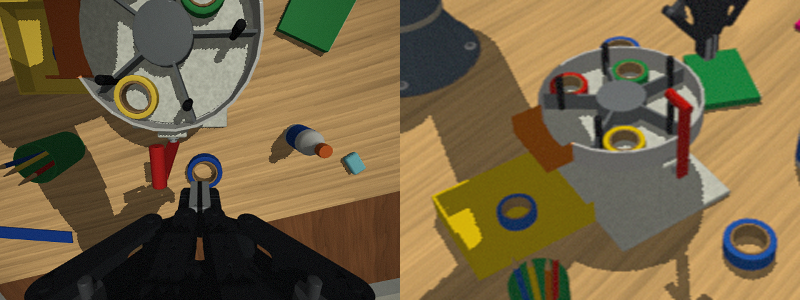

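The carousel is level again, with blue alone in the tray at (515,210) and yellow, green and red in their compartments. The lever is back and the gripper is clear of everything, so I'm handing in.

```bash
python3 -c "
from station import robot
print(robot.job_done())"
```

```text
the job is handed in; nothing more can be done
None
```

The blue roll is alone in the yellow tray, the carousel is back level with the red, green and yellow rolls in their compartments, and the job was handed in at about 14 s.

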